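Open the screw press and draw out the tin

ROBOT

A 7-joint arm with a two-finger parallel gripper is mounted at the origin on a cart in front of the work surface, level with it; the furniture and walls round the work are solid. World frame = base frame: x ahead of the robot, y to its left, z up, the work surface at z = 0. Lengths are in m, angles in rad, forces in N, time in s.
With the tool pointing down it reaches from about 0.425 to 0.925 m from the base axis. Payload 6.8 kg.
Tool frame: the origin (TCP) lies midway between the tips of the shut fingers; the grasp point (between the pads) lies 19 mm behind it (arm.pinch_z is the distance from the TCP to the grasp point, in m); z points along the fingers, y is the line along which they close (so a half turn about z gives the same grasp; the last joint's range is limited). The gripper opens to 85 mm and grips with 20 to 120 N. Pads are 22 mm wide; open, the fingers measure 114 mm over their backs; the gripper's body (76 mm by 85 mm) begins 54 mm behind the grasp point. The pads swing forward as they close: fully open they stand 13 mm farther back than shut.
Start: joints at [1.068, 0.477, 0.022, 1.555, -0.011, 1.109, -0.083], TCP at [0.26, -0.623, 0.231] pointing down, gripper open.
Joint ranges: [-2.96, 2.96], [-0.34, 2.1], [-1.41, 1.46], [0.24, 2.44], [-1.37, 4.51], [0.17, 1.92], [-2.96, 2.96]. Speed limits (rad/s): [2.39, 2.39, 3.14, 3.14, 3.14, 3.14, 3.14].

INTERFACE

Orientations are given as a unit quaternion [w, x, y, z].
In Python, from workcell import arm gives the robot as it stands. The module is installed in compiled form; this text tells all that it offers.
- The arm moves only by the tool arm_command, never from a script. Its argument "moves" is a list of rows, each a list of 7 numbers: the turn, a rotation vector about the world's x, y, z in units of 0.5 rad (1.0 is 0.5 rad), then the shift along the world's x, y, z in units of 0.12 m (1.0 is 0.12 m), then the closure, from 0 (fully open) to 1 (shut). In form: [[rx, ry, rz, dx, dy, dz, jaw], ...]. A call has 1 to 20 rows; each row is the pose to reach, as a shift and turn from the pose commanded when the call began; what a row does not reach only later rows make up. A row lasts 1/10 s, in which the tool goes at most 50 mm and 8.59 degrees, less where a joint would pass 70% of its speed; a pose out of reach is approached as far as the arm can. A call with a number of a shift or a turn outside -1 to 1 is refused whole. A call with a gripper value outside its range is refused whole. The fingers move at their own pace and stop on an object; "squeeze" is the grip in N (left out, the last holds). Time passes only in rows, so rows that repeat a pose let the fingers close. It gives the time, the measured TCP pose, the force, the opening and the grip force at its end, in the units of the state.
- arm.observe(): the state, without advancing time (a new reading comes with each control period).
- arm.get_image(name): name is "scene" or "side" or "wrist"; returns a dict with "color" (400x640x3 uint8, blue, green, red), "intrinsics" (3x3 intrinsics, pixels), "view" (4x4, takes a point from world to camera coordinates); the wrist camera has in their place "hand_eye" (4x4, takes a point from camera to tool coordinates, whose origin is the TCP and whose axes are the flange's). Camera axes: x right, y up, looking along -z (the intrinsics and any distortion apply to the point x, -y, -z); pixel columns grow to the right and rows downward; lengths in m; the calibration is good to about 2 mm. The wrist camera is an equidistant fisheye: a pixel r from the principal point sees the ray r / f radians off the axis. A picture is of the moment at which its call begins: read the wrist's pose just before it. There is no depth.
- arm.job_done(): hands the job in; it is judged then, once.
Trained networks look in the newest picture that a camera, given by its name, has taken for a name from the list of things; names that differ only in an ending like _2 or _b are one class to them, and where a whole thing is asked for, a point or a joint stands for the part that bears it (a point fixed in the world has none). Each returns a list of dicts, best first, with "p" (0 to 1); they miss things now and then, are a little off and sometimes report something else, mostly with a low value. They report only what shows in the picture. A call takes as long as a camera call.
- arm.look_for(camera, label): "bbox" ([left, top, width, height] in pixels, round what is visible of it).
- arm.regions_of(camera, label): "pixels" (400x640 bool, what is visible of it) and "bbox" ([left, top, width, height] in pixels, round what is visible of it).
- arm.spot_point(camera, label): "location" ([row, column] in pixels: a listed point, or the origin of a listed thing).
The state is a dict: "time": time; "joints": joint angles; "joint_vel": joint speeds; "tau": joint torques, N m; "position": TCP position; "orientation": TCP orientation; "force": force on the tool from outside, world axes, zero at the start; "torque": the same for the moment, N m; "opening": opening from 0.0 (shut) to 1.0 (fully open); "grasp_force": force on a finger pad.
Only numpy, scipy, OpenCV 4.12 (cv2) and the standard library are available. Lean on these libraries where they do the work, as an engineer would, in place of code of your own. Each camera call takes 0.05 s, during which the arm holds its last target. There are 200 camera calls.

TASK

Wind the red handwheel of the small screw press anticlockwise, following it as it rises, until it comes up against its stop and the press is fully open. Then draw the tin out along the board by its black handle until it meets the two stops at the front, and let go; it must stay flat on the board, the press must stay open, and the tamper, the glass and the dosing cup nearby must be left alone.

Things in the scene. Friction and masses are not known exactly. Their poses are not given: they have to be found in the camera images.
- press: Small screw press fixed to the worktop. Origin on the worktop under the screw's axis; z up; -x is its front, where the tin comes out. Wooden board, x -150 to +72, y +-72 mm, top 28 mm up. Steel columns 14 mm thick at x 0, y +-60 carry a grey crossbar along y, 26 mm wide in x, 98 to 116 mm up (nuts on it to 123 mm).
- front_stops (a point): Point on the board's top midway between the two front stops: steel pins 10 mm across, 6 mm high, 36 mm to either side (y) of it, at press x = -142 mm. The tin meets them when its centre is at press x = -97 mm. Guide rails 6 mm high, inner faces at y +-42.5 mm, run from press x -136 to +64.
- wheel_hub (a point): Centre of the red handwheel on the screw's axis, mid-rim. Level; rim 66 mm outside diameter, bar 11 mm thick, three spokes, hub 20 mm across with a nut to 12 mm above this point. Grip it across its whole diameter from above, at any yaw. It is 154 mm above the worktop with the screw fully down, 176 mm fully up. Axes do not turn with the wheel.
- press_foot (a point): Centre of the underside of the round steel foot, 60 mm across, on the screw. Starts sunk in the tin's top and holds the tin. Wheel anticlockwise (seen from above) lifts wheel and foot together, 3.5 mm per rad (22 mm a turn). It starts 0 to 1.3 rad above the bottom and stops hard 6.3 rad above it; friction about 0.12 N m, stays where left.
- tin_center (a point): Centre of the square metal tin, 80 x 80 x 42 mm, 0.3 to 0.6 kg, half-way up. It stands on the board between the rails (2.5 mm play a side) under the screw, its axes nearly the press's, and slides freely. Its fixed lid is sunk 17 mm below the rim; walls 3 mm. The foot clears its rim when the wheel is 16 mm above its lowest.
- tin_handle (a point): Grip point on the tin's handle: level black bar 12 mm wide, 12 mm high, running forward (tin -x) from the tin's front. The point is 91 mm in front of the tin's centre, 34 mm above its underside; 28 mm is free under the bar. A ball 16 mm across ends the bar 25 mm farther out. Axes: x along the bar towards the tin, z up.
- tamper_mid (a point): Bystander: coffee tamper, steel base 58 mm across, brown handle, 88 mm high, loose; point at half height.
- glass_mid (a point): Bystander: clear shot glass, 47 mm across, 58 mm high, loose; point at half height.
- dosing_cup_mid (a point): Bystander: black dosing cup, 56 mm across, 70 mm high, loose; point at half height.

How it is judged:
By the outcome, as a careful person would: the job done as asked, in the order asked, and still so for the second after the job is handed in, with the robot touching nothing.
It also fails if it takes over 72 s, if anything falls off the work surface, if the arm or the gripper's body presses on something with over 40 N, if the wrist force passes 120 N, or if a joint passes its speed limit or range.

## Working session

There is one attempt and no reset: what is moved stays moved. The work goes in short steps, Python scripts to look and compute and a tool call to move; the robot and the scene stay as the last step left them, time stands still between calls to the robot, and variables do not carry over. Pictures are saved under pics/ and viewed, at most 10 in all, crops included, and the job is handed in when it is done.

Besides the shell and the picture viewer there is one more tool, called after "Call:" by a JSON object that holds its "method" and its "body", one argument or row to a line. arm_command: Moves the arm, as the interface text tells. Shifts and turns lie within -1 to 1; 1 stands for 0.12 m of shift or 0.5 rad of turn. Its arguments: {"type":"object","properties":{"moves":{"type":"array","items":{"type":"array","items":{"type":"number","minimum":-1,"maximum":1}}},"squeeze":{"type":"number"}},"required":["moves"]}

```bash
mkdir -p pics; cat > h.py <<'E'
import numpy as np, cv2
from workcell import arm
L=["front_stops","wheel_hub","press_foot","tin_center","tin_handle","tamper_mid","glass_mid","dosing_cup_mid"]
def ray(im,rc):
    K=np.array(im["intrinsics"]);V=np.array(im["view"])
    d=np.array([(rc[1]-K[0,2])/K[0,0],-(rc[0]-K[1,2])/K[1,1],-1.])
    R=V[:3,:3];o=-R.T@V[:3,3];d=R.T@d
    return o,d/np.linalg.norm(d)
def meet(rs):
    A=sum(np.eye(3)-np.outer(d,d) for o,d in rs);b=sum((np.eye(3)-np.outer(d,d))@o for o,d in rs)
    p=np.linalg.solve(A,b);return p,max(np.linalg.norm(np.cross(p-o,d)) for o,d in rs)
E
python3 - <<'E'
from h import *
s=arm.observe();print(s)
ims={c:arm.get_image(c) for c in("scene","side")}
for c in ims:cv2.imwrite(f"pics/{c}0.png",ims[c]["color"]);print({k:np.round(v,3).tolist() for k,v in ims[c].items() if k!="color"})
for l in L:
    rs=[]
    for c in ims:
        q=arm.spot_point(c,l)
        if q: rs.append(ray(ims[c],q[0]["location"]));print(l,c,np.round(q[0]["location"]),round(q[0]["p"],2))
    if len(rs)==2:
        p,e=meet(rs);print("  ",p.round(4),round(e,4))
E
```

```text
{'time': 0.0, 'joints': array([ 1.06791007,  0.47780903,  0.02235614,  1.55644808, -0.01152607,
        1.10933902, -0.08312818]), 'joint_vel': array([ 0.00088092, -0.00291778, -0.00065642,  0.00215909,  0.00057295,
       -0.00013125, -0.00109308]), 'tau': array([-6.05722598e-04, -5.96462131e+01,  1.60788640e+00, -2.81199753e+01,
        1.25403993e-02,  9.31255810e-03, -3.09694235e-05]), 'position': array([ 0.25936273, -0.62252731,  0.23032149]), 'orientation': array([-9.05216431e-04,  9.80583932e-01,  1.96097610e-01, -2.44477356e-04]), 'force': array([ 0.20611403,  0.51373423, -1.05416841]), 'torque': array([-0.01638176,  0.03503037,  0.02871371]), 'grasp_force': 0.0, 'opening': 0.9980668467365134}
{'intrinsics': [[392.753, 0.0, 326.842], [0.0, 392.753, 197.476], [0.0, 0.0, 1.0]], 'view': [[-0.432, -0.902, -0.012, 0.118], [0.617, -0.306, 0.725, -0.467], [-0.657, 0.306, 0.688, -0.53], [0.0, 0.0, 0.0, 1.0]]}
{'intrinsics': [[413.941, 0.0, 317.414], [0.0, 413.941, 204.321], [0.0, 0.0, 1.0]], 'view': [[0.84, 0.542, -0.0, -0.376], [-0.422, 0.654, 0.628, 0.243], [0.341, -0.528, 0.778, -
[... 156 characters left out ...]
. 393.] 0.73
wheel_hub side [292. 293.] 0.55
   [ 0.6253 -0.3567  0.1267] 0.0059
press_foot scene [182. 388.] 0.55
press_foot side [292. 298.] 0.78
   [ 0.6024 -0.3269  0.0478] 0.0034
tin_center scene [182. 387.] 0.74
tin_center side [266. 290.] 0.71
   [ 0.5657 -0.2986  0.0871] 0.0013
tin_handle scene [207. 386.] 0.58
tin_handle side [254. 279.] 0.58
   [ 0.5164 -0.2717  0.0601] 0.001
tamper_mid scene [208. 302.] 0.89
tamper_mid side [223. 351.] 0.68
   [ 0.609  -0.0972  0.0502] 0.0006
glass_mid scene [310. 298.] 0.69
glass_mid side [272. 358.] 0.95
   [ 0.5994 -0.0319 -0.3204] 0.0254
dosing_cup_mid scene [309. 297.] 0.56
dosing_cup_mid side [166. 300.] 0.96
   [0.3808 0.0115 0.0297] 0.0006
```

View pics/scene0.png

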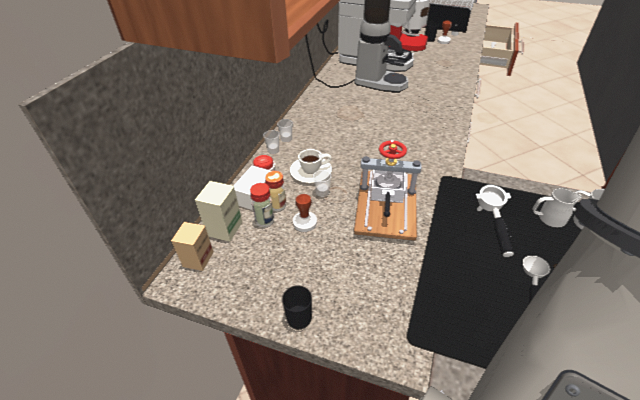

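View pics/side0.png

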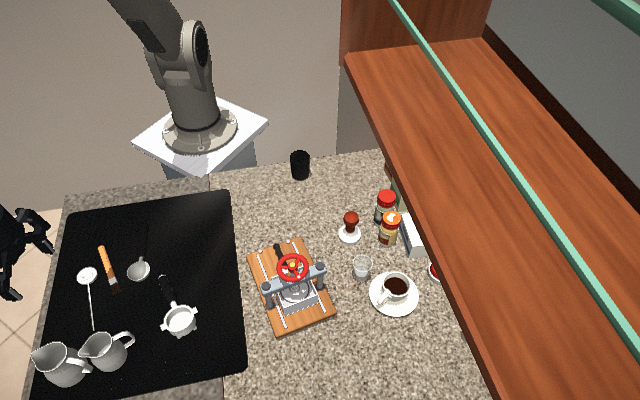

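The scene view shows the press with its wheel at about (row 148, col 393) and the stops at (234, 386). The side view shows the wheel at about (267, 293), so the network's wheel point there was wrong. The glass is at scene (185, 322) and side (268, 362).

```bash
python3 - <<'E'
from h import *
ims={c:arm.get_image(c) for c in("scene","side")}
rs=[]
for c in ims:
    im=ims[c]["color"].astype(int);b,g,r=im[...,0],im[...,1],im[...,2]
    m=((r>110)&(g<60)&(b<60)).astype(np.uint8)
    x0,y0=(393,150) if c=="scene" else (293,268)
    k=np.zeros_like(m);k[y0-18:y0+20,x0-22:x0+22]=1;m*=k
    cs,_=cv2.findContours(m,cv2.RETR_EXTERNAL,cv2.CHAIN_APPROX_NONE)
    cn=max(cs,key=cv2.contourArea);e=cv2.fitEllipse(cv2.convexHull(cn));print(c,e)
    rs.append(ray(ims[c],(e[0][1],e[0][0])))
h,e=meet(rs);print("hub",h.round(4),e)
f,e=meet([ray(ims["scene"],(185,322)),ray(ims["side"],(268,362))]);print("glass",f.round(3),e)
c=[ray(ims["scene"],(234,386)),ray(ims["side"],(247,274))]
for o,d in c: print("stops@z.028",(o+d*(.028-o[2])/d[2]).round(4))
for o,d in rs: print("hub@z.155",(o+d*(.156-o[2])/d[2]).round(4))
E
```

```text
scene ((393.8695068359375, 151.19833374023438), (5.820744514465332, 12.687097549438477), 106.85189819335938)
side ((292.64544677734375, 267.7616271972656), (26.740407943725586, 31.720443725585938), 73.42878723144531)
hub [ 0.5958 -0.328   0.1496] 0.0029776499192579508
glass [ 0.689 -0.184  0.027] 0.0021164001603133573
stops@z.028 [ 0.469  -0.2442  0.028 ]
stops@z.028 [ 0.4807 -0.2479  0.028 ]
hub@z.155 [ 0.5866 -0.3248  0.156 ]
hub@z.155 [ 0.6001 -0.3286  0.156 ]
```

Call:
{"method": "arm_command", "body": {
  "moves": [
    [0, 0, -0.25, 0.2, 0.15, 0.25, 0],
    [0, 0, -0.5, 0.45, 0.4, 0.5, 0],
    [0, 0, -0.75, 0.7, 0.65, 0.5, 0],
    [0, 0, -1, 0.94, 0.82, 0.5, 0],
    [0, 0, -1, 0.94, 0.82, 0.5, 0]
  ],
  "squeeze": 50
}}

```text
time: 1.5
position: [0.379, -0.5198, 0.2916]
orientation: [-0.001, 0.999, -0.049, 0.002]
force: [0.9, -0.5, -0.4]
opening: 0.998
grasp_force: 0.0
```

Call:
{"method": "arm_command", "body": {
  "moves": [
    [0, 0, -0.25, 0.2, 0.2, 0, 0],
    [0, 0, -0.5, 0.45, 0.4, 0, 0],
    [0, 0, -0.75, 0.7, 0.65, 0, 0],
    [0, 0, -1, 0.94, 0.82, 0, 0],
    [0, 0, -1, 0.94, 0.82, 0, 0]
  ]
}}

```text
time: 2.0
position: [0.4905, -0.4212, 0.2909]
orientation: [-0.002, 0.956, -0.295, 0.001]
force: [0.1, -0.4, -0.2]
opening: 0.998
grasp_force: 0.0
```

Call:
{"method": "arm_command", "body": {
  "moves": [
    [0, 0, -0.25, 0.2, 0.2, 0, 0],
    [0, 0, -0.5, 0.45, 0.4, 0, 0],
    [0, 0, -0.75, 0.7, 0.65, 0, 0],
    [0, 0, -1, 0.94, 0.82, 0, 0],
    [0, 0, -1, 0.94, 0.82, 0, 0]
  ]
}}

```text
time: 2.5
position: [0.6023, -0.3227, 0.2905]
orientation: [-0.001, 0.853, -0.522, -0.0]
force: [0.9, 0.4, -0.2]
opening: 0.999
grasp_force: 0.0
```

Call:
{"method": "arm_command", "body": {
  "moves": [
    [0, 0, -0.25, 0, 0, 0, 0],
    [0, 0, -0.5, 0, 0, 0, 0],
    [0, 0, -0.75, 0, 0, 0, 0],
    [0, 0, -1, 0, 0, 0, 0],
    [0, 0, -1, 0, 0, 0, 0]
  ]
}}

```text
time: 3.0
position: [0.5969, -0.3295, 0.2913]
orientation: [-0.001, -0.694, 0.72, -0.0]
force: [-0.2, 0.3, -0.1]
opening: 1.0
grasp_force: 0.0
```

```bash
cat >> h.py <<'E'
from scipy.spatial.transform import Rotation as Ro
def wpose():
    s=arm.observe();q=s["orientation"];T=np.eye(4);T[:3,:3]=Ro.from_quat([q[1],q[2],q[3],q[0]]).as_matrix();T[:3,3]=s["position"];return T,s
def wray(im,T,rc):
    K=np.array(im["intrinsics"]);x=(rc[1]-K[0,2])/K[0,0];y=(rc[0]-K[1,2])/K[1,1];t=np.hypot(x,y)
    k=np.sin(t)/max(t,1e-9);d=np.array([x*k,-y*k,-np.cos(t)])
    M=T@np.array(im["hand_eye"]);return M[:3,3],M[:3,:3]@d
def wproj(im,T,p):
    K=np.array(im["intrinsics"]);M=np.linalg.inv(T@np.array(im["hand_eye"]));c=M[:3,:3]@p+M[:3,3]
    v=np.array([c[0],-c[1],-c[2]]);r=np.hypot(v[0],v[1]);t=np.arctan2(r,v[2]);return K[0,2]+K[0,0]*t*v[0]/r,K[1,2]+K[1,1]*t*v[1]/r
E
python3 - <<'E'
from h import *
T,s=wpose();im=arm.get_image("wrist");cv2.imwrite("pics/w0.png",im["color"])
print(s["joints"].round(3),T[:3,3]);print(np.round(im["hand_eye"],3),im["intrinsics"])
for l in L[:5]:
    for q in arm.spot_point("wrist",l)[:2]:
        o,d=wray(im,T,q["location"]);z={"front_stops":.028,"wheel_hub":.156,"tin_center":.049,"tin_handle":.062,"press_foot":.055}[l]
        print(l,np.round(q["location"]),round(q["p"],2),(o+d*(z-o[2])/d[2]).round(4))
E
```

```text
[ 0.217  0.453  0.284  1.481 -0.129  1.226 -2.659] [ 0.5969092  -0.32953218  0.29125835]
[[-0.001  0.963  0.27   0.069]
 [ 1.     0.001 -0.001  0.   ]
 [-0.001  0.27  -0.963 -0.143]
 [ 0.     0.     0.     1.   ]] [[309.70691629   0.         320.49170472]
 [  0.         309.70691629 205.25981846]
 [  0.           0.           1.        ]]
front_stops [230. 402.] 0.67 [ 0.4818 -0.2445  0.028 ]
front_stops [198. 321.] 0.3 [ 0.5961 -0.2947  0.028 ]
wheel_hub [202. 321.] 0.63 [ 0.5961 -0.3241  0.156 ]
press_foot [182. 322.] 0.77 [ 0.5945 -0.3223  0.055 ]
press_foot [176. 325.] 0.36 [ 0.59   -0.3303  0.055 ]
tin_handle [218. 385.] 0.79 [ 0.5152 -0.2743  0.062 ]
```

View pics/w0.png

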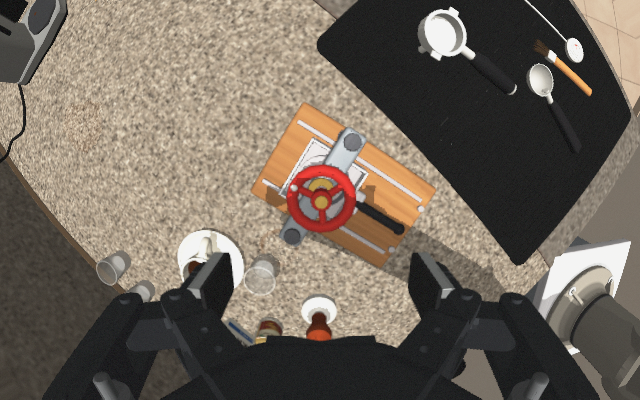

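The wrist view shows the wheel hub at about (row 201, col 321), the handle running from (205, 360) to (230, 402), and the tin under the wheel. I'll triangulate the wheel from the wrist and side views.

```bash
python3 - <<'E'
from h import *
T,s=wpose();im=arm.get_image("wrist");sd=arm.get_image("side");sc=arm.get_image("scene")
def ell(c,x0,y0,w):
    c=c.astype(int);m=((c[...,2]>90)&(c[...,1]<.45*c[...,2])&(c[...,0]<.45*c[...,2])).astype(np.uint8)
    k=np.zeros_like(m);k[y0-w:y0+w,x0-w:x0+w]=1;m*=k
    cs,_=cv2.findContours(m,cv2.RETR_EXTERNAL,cv2.CHAIN_APPROX_NONE)
    cs=[q for q in cs if len(q)>4];e=cv2.fitEllipse(cv2.convexHull(np.vstack(cs)));print(e);return (e[0][1],e[0][0])
w=wray(im,T,ell(im["color"],321,200,45));a=ray(sd,ell(sd["color"],293,268,20))
b=ray(sc,ell(sc["color"],393,150,18))
for n,r in (("ws",[w,a]),("wc",[w,b]),("wsc",[w,a,b])):
    p,e=meet(r);print(n,p.round(4),round(e,4))
H=meet([w,a])[0]
for l,pw in (("tin_handle",(218,385)),("front_stops",(230,402))):
    r=[wray(im,T,pw)]
    for c,i in (("side",sd),("scene",sc)):
        q=arm.spot_point(c,l)
        if q:r.append(ray(i,q[0]["location"]))
    p,e=meet(r);print(l,p.round(4),round(e,4))
E
```

```text
((322.0014953613281, 196.65621948242188), (66.92797088623047, 69.55876922607422), 94.57254028320312)
((292.0652770996094, 267.21417236328125), (28.26236915588379, 32.24800491333008), 83.51980590820312)
((392.52093505859375, 149.2175750732422), (17.520076751708984, 26.848098754882812), 94.80302429199219)
ws [ 0.5959 -0.3255  0.1496] 0.0002
wc [ 0.5958 -0.3271  0.1548] 0.0
wsc [ 0.5966 -0.3272  0.1539] 0.001
tin_handle [ 0.516  -0.2724  0.059 ] 0.0006
front_stops [ 0.4768 -0.2471  0.0223] 0.0082
```

Call:
{"method": "arm_command", "body": {
  "moves": [
    [0, 0, 0, 0, 0.01, -0.2, 0],
    [0, 0, 0, -0.01, 0.02, -0.45, 0],
    [0, 0, 0, -0.01, 0.02, -0.7, 0],
    [0, 0, 0, -0.01, 0.02, -0.8, 0],
    [0, 0, 0, -0.01, 0.02, -0.83, 0],
    [0, 0, 0, -0.01, 0.02, -0.83, 0]
  ],
  "squeeze": 40
}}

```text
time: 4.25
position: [0.5972, -0.3258, 0.1923]
orientation: [0.0, -0.695, 0.719, -0.0]
force: [-0.2, 0.5, -0.1]
opening: 1.0
grasp_force: 0.0
```

Call:
{"method": "arm_command", "body": {
  "moves": [
    [0, 0, 0, 0, 0, -0.12, 0],
    [0, 0, 0, 0, 0, -0.26, 0],
    [0, 0, 0, 0, 0, -0.4, 0],
    [0, 0, 0, 0, 0, -0.5, 0],
    [0, 0, 0, 0, 0, -0.5, 0]
  ]
}}

```text
time: 4.75
position: [0.5957, -0.3248, 0.1295]
orientation: [-0.001, -0.695, 0.719, 0.002]
force: [-0.1, 0.2, -0.5]
opening: 1.0
grasp_force: 0.0
```

Call:
{"method": "arm_command", "body": {
  "moves": [
    [0, 0, 0, 0, 0, 0, 0.5],
    [0, 0, 0, 0, 0, 0, 1],
    [0, 0, 0, 0, 0, 0, 1],
    [0, 0, 0, 0, 0, 0, 1],
    [0, 0, 0, 0, 0, 0, 1],
    [0, 0, 0, 0, 0, 0, 1]
  ]
}}

```text
time: 5.35
position: [0.5967, -0.3258, 0.1329]
orientation: [-0.0, -0.695, 0.719, -0.0]
force: [-3.9, 0.6, 5.3]
opening: 0.746
grasp_force: 43.5
```

Call:
{"method": "arm_command", "body": {
  "moves": [
    [0, 0, 0.25, 0, 0, 0.004, 1],
    [0, 0, 0.5, 0, 0, 0.008, 1],
    [0, 0, 0.75, 0, 0, 0.011, 1],
    [0, 0, 1, 0, 0, 0.015, 1],
    [0, 0, 1, 0, 0, 0.015, 1]
  ]
}}

```text
time: 5.85
position: [0.5967, -0.3259, 0.1347]
orientation: [-0.0, 0.851, -0.524, 0.0]
force: [-3.6, 1.0, 6.7]
opening: 0.739
grasp_force: 43.7
```

```bash
python3 - <<'E'
from h import *
T,s=wpose();im=arm.get_image("wrist");cv2.imwrite("pics/w1.png",im["color"])
print(s["joints"].round(3),s["position"],s["force"].round(1),s["torque"].round(2),s["grasp_force"])
E
```

```text
[ 0.324  0.579  0.12   1.633 -0.082  0.934 -2.201] [ 0.59668785 -0.32589486  0.13471984] [-3.6  1.   6.7] [0.22 0.98 0.05] 43.692262172698975
```

View pics/w1.png

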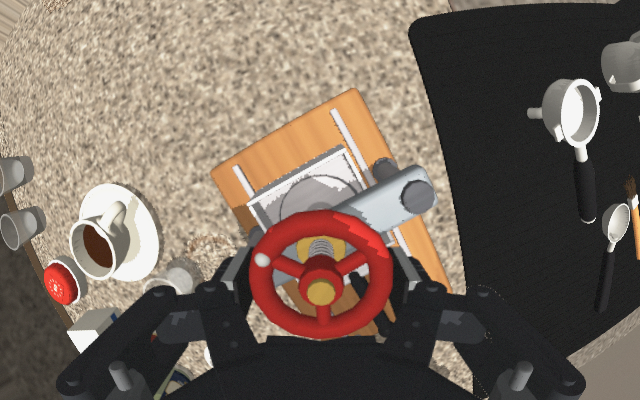

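The wheel turned with the hand: its white rim mark (row 260, col 262) keeps its place in the wrist view. I'll continue winding.

Call:
{"method": "arm_command", "body": {
  "moves": [
    [0, 0, 0.25, 0, 0, 0.004, 1],
    [0, 0, 0.5, 0, 0, 0.008, 1],
    [0, 0, 0.75, 0, 0, 0.011, 1],
    [0, 0, 1, 0, 0, 0.015, 1],
    [0, 0, 1, 0, 0, 0.015, 1]
  ]
}}

```text
time: 6.4
position: [0.5967, -0.3259, 0.1364]
orientation: [0.0, 0.955, -0.298, 0.0]
force: [-4.0, 1.0, 6.8]
opening: 0.746
grasp_force: 43.7
```

Call:
{"method": "arm_command", "body": {
  "moves": [
    [0, 0, 0.25, 0, 0, 0.004, 1],
    [0, 0, 0.5, 0, 0, 0.008, 1],
    [0, 0, 0.75, 0, 0, 0.011, 1],
    [0, 0, 1, 0, 0, 0.015, 1],
    [0, 0, 1, 0, 0, 0.015, 1]
  ]
}}

```text
time: 6.9
position: [0.5967, -0.3259, 0.1382]
orientation: [0.0, 0.999, -0.052, 0.0]
force: [-4.4, 1.2, 6.6]
opening: 0.743
grasp_force: 43.7
```

Call:
{"method": "arm_command", "body": {
  "moves": [
    [0, 0, 0.25, 0, 0, 0.004, 1],
    [0, 0, 0.5, 0, 0, 0.008, 1],
    [0, 0, 0.75, 0, 0, 0.011, 1],
    [0, 0, 1, 0, 0, 0.015, 1],
    [0, 0, 1, 0, 0, 0.015, 1]
  ]
}}

```text
time: 7.4
position: [0.5967, -0.326, 0.1399]
orientation: [0.0, 0.981, 0.196, 0.0]
force: [-4.8, 1.3, 7.3]
opening: 0.744
grasp_force: 43.7
```

Call:
{"method": "arm_command", "body": {
  "moves": [
    [0, 0, 0.25, 0, 0, 0.004, 1],
    [0, 0, 0.5, 0, 0, 0.008, 1],
    [0, 0, 0.75, 0, 0, 0.011, 1],
    [0, 0, 1, 0, 0, 0.015, 1],
    [0, 0, 1, 0, 0, 0.015, 1]
  ]
}}

```text
time: 7.9
position: [0.5967, -0.326, 0.1417]
orientation: [0.0, 0.902, 0.433, 0.0]
force: [-4.7, 1.8, 6.3]
opening: 0.746
grasp_force: 43.7
```

```bash
python3 - <<'E'
from h import *
T,s=wpose()
print(s["joints"].round(3),s["position"],s["force"].round(1),s["torque"].round(2),s["grasp_force"])
E
```

```text
[ 0.654  0.596 -0.356  1.601  0.237  0.986 -0.453] [ 0.59674519 -0.32598582  0.14170111] [-4.7  1.8  6.3] [0.22 0.73 0.08] 43.68992954492569
```

Call:
{"method": "arm_command", "body": {
  "moves": [
    [0, 0, 0.25, 0, 0, 0.004, 1],
    [0, 0, 0.5, 0, 0, 0.008, 1],
    [0, 0, 0.75, 0, 0, 0.011, 1],
    [0, 0, 1, 0, 0, 0.015, 1],
    [0, 0, 1, 0, 0, 0.015, 1]
  ]
}}

```text
time: 8.4
position: [0.5968, -0.326, 0.1435]
orientation: [0.0, 0.767, 0.642, 0.0]
force: [-4.3, 1.7, 5.8]
opening: 0.743
grasp_force: 43.7
```

Call:
{"method": "arm_command", "body": {
  "moves": [
    [0, 0, 0.25, 0, 0, 0.004, 1],
    [0, 0, 0.5, 0, 0, 0.008, 1],
    [0, 0, 0.75, 0, 0, 0.011, 1],
    [0, 0, 1, 0, 0, 0.015, 1],
    [0, 0, 1, 0, 0, 0.015, 1]
  ]
}}

```text
time: 8.9
position: [0.5968, -0.3259, 0.1452]
orientation: [0.0, 0.584, 0.812, 0.0]
force: [-3.6, 0.3, 5.0]
opening: 0.743
grasp_force: 43.7
```

Call:
{"method": "arm_command", "body": {
  "moves": [
    [0, 0, 0.25, 0, 0, 0.004, 1],
    [0, 0, 0.5, 0, 0, 0.008, 1],
    [0, 0, 0.75, 0, 0, 0.011, 1],
    [0, 0, 1, 0, 0, 0.015, 1],
    [0, 0, 1, 0, 0, 0.015, 1]
  ]
}}

```text
time: 9.4
position: [0.5969, -0.3259, 0.147]
orientation: [0.0, 0.365, 0.931, 0.0]
force: [-4.1, 0.7, 5.6]
opening: 0.744
grasp_force: 43.7
```

Call:
{"method": "arm_command", "body": {
  "moves": [
    [0, 0, 0.25, 0, 0, 0.004, 1],
    [0, 0, 0.5, 0, 0, 0.008, 1],
    [0, 0, 0.75, 0, 0, 0.011, 1],
    [0, 0, 1, 0, 0, 0.015, 1],
    [0, 0, 1, 0, 0, 0.015, 1]
  ]
}}

```text
time: 9.9
position: [0.5968, -0.3258, 0.1487]
orientation: [0.0, 0.123, 0.992, 0.0]
force: [-4.1, 1.2, 5.5]
opening: 0.744
grasp_force: 43.7
```

```bash
python3 - <<'E'
from h import *
T,s=wpose()
print(s["joints"].round(3),s["position"],s["force"].round(1),s["torque"].round(2),s["grasp_force"])
E
```

```text
[ 0.938  0.699 -0.807  1.574  0.546  1.107  1.322] [ 0.59684978 -0.32584069  0.14870758] [-4.1  1.2  5.5] [0.32 0.69 0.13] 43.73049348592758
```

Call:
{"method": "arm_command", "body": {
  "moves": [
    [0, 0, 0.25, 0, 0, 0.004, 1],
    [0, 0, 0.5, 0, 0, 0.008, 1],
    [0, 0, 0.75, 0, 0, 0.011, 1],
    [0, 0, 1, 0, 0, 0.015, 1],
    [0, 0, 1, 0, 0, 0.015, 1]
  ]
}}

```text
time: 10.4
position: [0.5968, -0.3258, 0.1505]
orientation: [0.0, -0.126, 0.992, 0.0]
force: [-3.0, 0.7, 6.2]
opening: 0.747
grasp_force: 43.7
```

```bash
cat > o.py <<'E'
from h import *
T,s=wpose();print("yaw",Ro.from_matrix(T[:3,:3]).as_rotvec().round(3),s["joints"].round(2)[[2,4,6]],s["position"].round(4),s["force"].round(1),s["torque"].round(2),s["grasp_force"].round(1))
E
python3 o.py
```

```text
Traceback (most recent call last):
  File "o.py", line 2, in <module>
    T,s=wpose();print("yaw",Ro.from_matrix(T[:3,:3]).as_rotvec().round(3),s["joints"].round(2)[[2,4,6]],s["position"].round(4),s["force"].round(1),s["torque"].round(2),s["grasp_force"].round(1))
                                                                                                                                                                        ^^^^^^^^^^^^^^^^^^^^^^
AttributeError: 'float' object has no attribute 'round'
```

Call:
{"method": "arm_command", "body": {
  "moves": [
    [0, 0, 0.2, 0, 0, 0.003, 1],
    [0, 0, 0.4, 0, 0, 0.006, 1],
    [0, 0, 0.5, 0, 0, 0.008, 1]
  ]
}}

```text
time: 10.7
position: [0.5968, -0.3258, 0.1513]
orientation: [-0.0, -0.249, 0.969, 0.0]
force: [-3.4, 0.0, 4.3]
opening: 0.74
grasp_force: 43.6
```

```bash
python3 o.py
```

```text
Traceback (most recent call last):
  File "o.py", line 2, in <module>
    T,s=wpose();print("yaw",Ro.from_matrix(T[:3,:3]).as_rotvec().round(3),s["joints"].round(2)[[2,4,6]],s["position"].round(4),s["force"].round(1),s["torque"].round(2),s["grasp_force"].round(1))
                                                                                                                                                                        ^^^^^^^^^^^^^^^^^^^^^^
AttributeError: 'float' object has no attribute 'round'
```

```bash
sed -i 's/,s\["grasp_force"\].round(1)//' o.py; python3 o.py
```

```text
yaw [ 0.781 -3.043 -0.   ] [-0.96  0.66  1.99] [ 0.5968 -0.3258  0.1513] [-3.4  0.   4.3] [ 0.27  0.71 -0.21]
```

Call:
{"method": "arm_command", "body": {
  "moves": [
    [0, 0, 0.2, 0, 0, 0.003, 1],
    [0, 0, 0.4, 0, 0, 0.006, 1],
    [0, 0, 0.5, 0, 0, 0.008, 1]
  ]
}}

```text
time: 11.0
position: [0.5968, -0.3257, 0.1522]
orientation: [-0.0, -0.367, 0.93, 0.0]
force: [-3.4, 1.7, 4.3]
opening: 0.747
grasp_force: 43.6
```

```bash
python3 o.py
```

```text
yaw [ 1.154 -2.922 -0.   ] [-1.02  0.7   2.22] [ 0.5968 -0.3257  0.1522] [-3.4  1.7  4.3] [ 0.24  0.77 -0.11]
```

```bash
cat > mk.py <<'E'
from h import *
import sys
# white rim mark in the wrist picture: bright grey pixels on the red rim
im=arm.get_image("wrist")["color"];cv2.imwrite(sys.argv[1],im)
for f in ("pics/w1.png",sys.argv[1]):
    c=cv2.imread(f).astype(int);red=((c[...,2]>90)&(c[...,1]<.45*c[...,2])).astype(np.uint8)
    red[:190]=0;red[345:]=0;red[:,:240]=0;red[:,405:]=0
    cn=np.vstack([q for q in cv2.findContours(red,0,2)[0] if len(q)>20]);e=cv2.fitEllipse(cv2.convexHull(cn))
    hull=np.zeros_like(red);cv2.fillConvexPoly(hull,cv2.convexHull(cn),1)
    w=((c.min(2)>130)&(c.max(2)-c.min(2)<60)).astype(np.uint8)*cv2.dilate(hull,np.ones((5,5)))
    n,lab,st,ct=cv2.connectedComponentsWithStats(w)
    print(f,"ellipse",np.round(e[0]),np.round(e[1]),[(ct[i].round(),st[i,4]) for i in range(1,n) if st[i,4]>30])
E
python3 mk.py pics/w2.png
```

```text
pics/w1.png ellipse [321. 274.] [129. 145.] [(array([293., 213.]), np.int32(48)), (array([365., 222.]), np.int32(68)), (array([319., 248.]), np.int32(164)), (array([291., 252.]), np.int32(128)), (array([262., 260.]), np.int32(150)), (array([363., 270.]), np.int32(113)), (array([279., 277.]), np.int32(109)), (array([346., 279.]), np.int32(51)), (array([281., 292.]), np.int32(84)), (array([257., 307.]), np.int32(31)), (array([278., 327.]), np.int32(79))]
pics/w2.png ellipse [321. 273.] [129. 145.] [(array([262., 259.]), np.int32(139)), (array([358., 281.]), np.int32(54)), (array([286., 286.]), np.int32(133)), (array([291., 302.]), np.int32(35)), (array([312., 312.]), np.int32(32)), (array([355., 332.]), np.int32(38)), (array([309., 338.]), np.int32(38))]
```

View pics/w2.png

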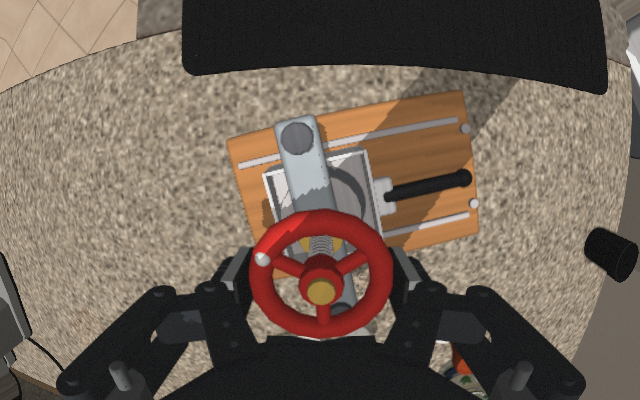

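The rim mark is at (259, 262) and the ellipse is unchanged, so there has been no slip after 5.5 rad. The stop is still ahead.

Call:
{"method": "arm_command", "body": {
  "moves": [
    [0, 0, 0.2, 0, 0, 0.003, 1],
    [0, 0, 0.4, 0, 0, 0.006, 1],
    [0, 0, 0.5, 0, 0, 0.008, 1]
  ]
}}

```text
time: 11.35
position: [0.5968, -0.3258, 0.1531]
orientation: [-0.0, -0.481, 0.877, 0.0]
force: [-2.0, 0.7, 4.7]
opening: 0.743
grasp_force: 43.6
```

```bash
python3 o.py; python3 mk.py pics/w3.png | tail -1
```

```text
yaw [ 1.51  -2.755 -0.   ] [-1.06  0.74  2.45] [ 0.5968 -0.3258  0.1531] [-2.   0.7  4.7] [ 0.27  0.78 -0.14]
pics/w3.png ellipse [321. 273.] [129. 145.] [(array([261., 259.]), np.int32(144)), (array([295., 257.]), np.int32(34)), (array([278., 277.]), np.int32(125)), (array([359., 282.]), np.int32(186)), (array([286., 286.]), np.int32(35)), (array([291., 296.]), np.int32(188)), (array([349., 299.]), np.int32(179)), (array([357., 331.]), np.int32(36))]
```

Call:
{"method": "arm_command", "body": {
  "moves": [
    [0, 0, 0.2, 0, 0, 0.003, 1],
    [0, 0, 0.4, 0, 0, 0.006, 1],
    [0, 0, 0.4, 0, 0, 0.006, 1]
  ]
}}

```text
time: 11.7
position: [0.5967, -0.3258, 0.1538]
orientation: [-0.0, -0.566, 0.825, 0.0]
force: [-4.1, -0.3, 5.3]
opening: 0.743
grasp_force: 43.9
```

```bash
python3 o.py; python3 mk.py pics/w4.png | tail -1
```

```text
yaw [ 1.777e+00 -2.591e+00 -1.000e-03] [-1.1   0.77  2.63] [ 0.5967 -0.3258  0.1538] [-4.1 -0.3  5.3] [0.16 0.91 0.08]
pics/w4.png ellipse [321. 273.] [129. 145.] [(array([289., 214.]), np.int32(46)), (array([379., 232.]), np.int32(50)), (array([346., 248.]), np.int32(113)), (array([289., 252.]), np.int32(40)), (array([261., 259.]), np.int32(140)), (array([280., 282.]), np.int32(172)), (array([349., 294.]), np.int32(527)), (array([289., 333.]), np.int32(42))]
```

Call:
{"method": "arm_command", "body": {
  "moves": [
    [0, 0, 0.2, 0, 0, 0.003, 1],
    [0, 0, 0.4, 0, 0, 0.006, 1],
    [0, 0, 0.4, 0, 0, 0.006, 1]
  ]
}}

```text
time: 12.05
position: [0.5967, -0.3258, 0.1545]
orientation: [-0.0, -0.645, 0.764, 0.0]
force: [-3.6, 0.5, 5.5]
opening: 0.742
grasp_force: 44.0
```

```bash
python3 o.py; python3 mk.py pics/w5.png | tail -1
```

```text
yaw [ 2.026e+00 -2.400e+00 -1.000e-03] [-1.14  0.79  2.81] [ 0.5967 -0.3258  0.1545] [-3.6  0.5  5.5] [0.11 0.93 0.04]
pics/w5.png ellipse [321. 273.] [129. 145.] [(array([285., 216.]), np.int32(66)), (array([343., 250.]), np.int32(167)), (array([262., 259.]), np.int32(138)), (array([363., 269.]), np.int32(38)), (array([344., 300.]), np.int32(282)), (array([380., 313.]), np.int32(61)), (array([311., 309.]), np.int32(79))]
```

Call:
{"method": "arm_command", "body": {
  "moves": [
    [0, 0, 0, 0, 0, 0, 0],
    [0, 0, 0, 0, 0, 0, 0],
    [0, 0, 0, 0, 0, 0, 0],
    [0, 0, 0, 0, 0, 0, 0]
  ]
}}

```text
time: 12.5
position: [0.597, -0.3255, 0.1539]
orientation: [0.0, -0.645, 0.764, -0.0]
force: [-0.1, -0.2, 0.1]
opening: 1.0
grasp_force: 0.0
```

```bash
python3 o.py; python3 mk.py pics/w6.png | tail -1
```

```text
yaw [-2.027  2.4   -0.   ] [-1.14  0.8   2.81] [ 0.597  -0.3255  0.1539] [-0.1 -0.2  0.1] [0.02 0.06 0.02]
pics/w6.png ellipse [321. 273.] [129. 145.] [(array([282., 217.]), np.int32(56)), (array([343., 250.]), np.int32(168)), (array([262., 259.]), np.int32(140)), (array([364., 269.]), np.int32(36)), (array([345., 301.]), np.int32(265)), (array([380., 313.]), np.int32(58)), (array([310., 309.]), np.int32(80))]
```

Call:
{"method": "arm_command", "body": {
  "moves": [
    [0, 0, -0.25, 0, 0, 0, 0],
    [0, 0, -0.5, 0, 0, 0, 0],
    [0, 0, -0.75, 0, 0, 0, 0],
    [0, 0, -1, 0, 0, 0, 0],
    [0, 0, -1, 0, 0, 0, 0]
  ]
}}

```text
time: 13.05
position: [0.597, -0.3254, 0.1543]
orientation: [-0.0, -0.436, 0.9, -0.0]
force: [-0.4, 0.3, -0.9]
opening: 1.002
grasp_force: 0.0
```

Call:
{"method": "arm_command", "body": {
  "moves": [
    [0, 0, -0.25, 0, 0, 0, 0],
    [0, 0, -0.5, 0, 0, 0, 0],
    [0, 0, -0.75, 0, 0, 0, 0],
    [0, 0, -1, 0, 0, 0, 0],
    [0, 0, -1, 0, 0, 0, 0]
  ]
}}

```text
time: 13.55
position: [0.597, -0.3254, 0.1542]
orientation: [-0.0, -0.201, 0.98, -0.0]
force: [0.3, -0.1, 0.4]
opening: 0.996
grasp_force: 0.0
```

Call:
{"method": "arm_command", "body": {
  "moves": [
    [0, 0, 0, 0, 0, 0, 0.5],
    [0, 0, 0, 0, 0, 0, 1],
    [0, 0, 0, 0, 0, 0, 1],
    [0, 0, 0, 0, 0, 0, 1],
    [0, 0, 0, 0, 0, 0, 1],
    [0, 0, 0, 0, 0, 0, 1]
  ]
}}

```text
time: 14.15
position: [0.597, -0.3257, 0.1544]
orientation: [0.0, -0.2, 0.98, -0.0]
force: [-1.2, -1.3, 4.9]
opening: 0.742
grasp_force: 43.5
```

```bash
python3 o.py; python3 mk.py pics/w7.png | tail -1
```

```text
yaw [-6.290e-01  3.078e+00 -1.000e-03] [-0.95  0.65  1.91] [ 0.597  -0.3257  0.1544] [-1.2 -1.3  4.9] [-0.1   0.26  0.08]
pics/w7.png ellipse [321. 273.] [129. 145.] [(array([297., 251.]), np.int32(71)), (array([296., 269.]), np.int32(65)), (array([279., 275.]), np.int32(105)), (array([301., 304.]), np.int32(89)), (array([321., 310.]), np.int32(184)), (array([269., 313.]), np.int32(143))]
```

Call:
{"method": "arm_command", "body": {
  "moves": [
    [0, 0, 0.1, 0, 0, 0.001, 1],
    [0, 0, 0.2, 0, 0, 0.003, 1],
    [0, 0, 0.2, 0, 0, 0.003, 1]
  ]
}}

```text
time: 14.5
position: [0.5974, -0.3254, 0.1545]
orientation: [0.001, -0.249, 0.968, -0.0]
force: [1.3, 0.4, 3.4]
opening: 0.744
grasp_force: 47.1
```

```bash
python3 o.py; python3 mk.py pics/w8.png | tail -1
```

```text
yaw [-0.783  3.041 -0.   ] [-0.97  0.66  2.  ] [ 0.5974 -0.3254  0.1545] [1.3 0.4 3.4] [-0.15 -0.3   0.17]
pics/w8.png ellipse [321. 272.] [129. 145.] [(array([293., 260.]), np.int32(168)), (array([306., 306.]), np.int32(187)), (array([339., 306.]), np.int32(36)), (array([266., 307.]), np.int32(102)), (array([337., 336.]), np.int32(57))]
```

Call:
{"method": "arm_command", "body": {
  "moves": [
    [0, 0, 0.1, 0, 0, 0.001, 1],
    [0, 0, 0.2, 0, 0, 0.002, 1],
    [0, 0, 0.2, 0, 0, 0.002, 1]
  ]
}}

```text
time: 14.85
position: [0.5965, -0.3259, 0.1545]
orientation: [-0.0, -0.297, 0.955, -0.0]
force: [-1.0, -1.4, 5.6]
opening: 0.739
grasp_force: 49.6
```

```bash
python3 o.py; python3 mk.py pics/w9.png | tail -1
```

```text
yaw [ 0.933 -2.999  0.   ] [-0.99  0.68  2.09] [ 0.5965 -0.3259  0.1545] [-1.  -1.4  5.6] [-0.18  0.29  0.09]
pics/w9.png ellipse [320. 274.] [129. 145.] [(array([301., 249.]), np.int32(33)), (array([288., 261.]), np.int32(173)), (array([365., 276.]), np.int32(41)), (array([263., 304.]), np.int32(102)), (array([290., 301.]), np.int32(37)), (array([300., 309.]), np.int32(56)), (array([330., 311.]), np.int32(43)), (array([323., 339.]), np.int32(50))]
```

```bash
python3 - <<'E'
import cv2,numpy as np
cv2.imwrite("pics/cmp.png",np.hstack([cv2.resize(cv2.imread(f"pics/w{i}.png")[195:350,235:410],None,fx=2.2,fy=2.2) for i in (7,9)]))
E
```

```text
(no output)
```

View pics/cmp.png

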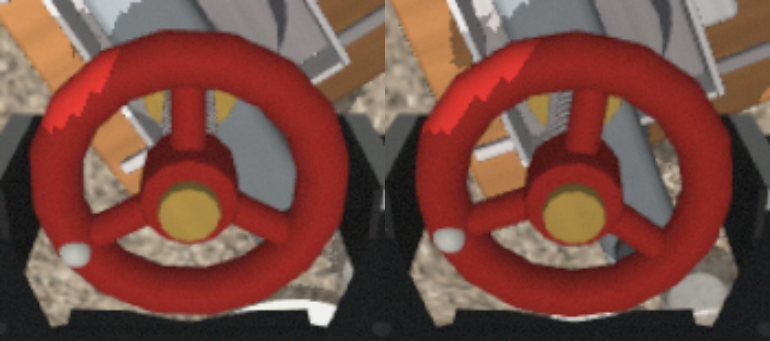

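The wheel clearly slipped clockwise inside the grip between the two frames (the mark moved from (255, 75) to (238, 450−385=65), and the spokes moved the same way), so it is against its stop. I'll release, rise and move over the handle.

Call:
{"method": "arm_command", "body": {
  "moves": [
    [0, 0, 0, 0, 0, 0, 0],
    [0, 0, 0, 0, 0, 0, 0],
    [0, 0, 0, 0, 0, 0, 0],
    [0, 0, 0, 0, 0, 0, 0],
    [0, 0, 0, 0, 0, 0.2, 0],
    [0, 0, 0, 0, 0, 0.5, 0],
    [0, 0, 0, 0, 0, 0.8, 0],
    [0, 0, 0, 0, 0, 1, 0],
    [0, 0, 0, 0, 0, 1, 0]
  ]
}}

```text
time: 15.8
position: [0.5988, -0.3252, 0.279]
orientation: [0.003, -0.297, 0.955, -0.002]
force: [0.7, -0.0, -0.1]
opening: 1.0
grasp_force: 0.0
```

Call:
{"method": "arm_command", "body": {
  "moves": [
    [0, 0, -0.25, -0.15, 0.1, 0, 0],
    [0, 0, -0.5, -0.35, 0.22, 0, 0],
    [0, 0, -0.75, -0.55, 0.35, 0, 0],
    [0, 0, -1, -0.69, 0.46, 0, 0],
    [0, 0, -1, -0.69, 0.46, 0, 0]
  ]
}}

```text
time: 16.3
position: [0.5119, -0.2686, 0.2741]
orientation: [-0.001, -0.051, 0.999, -0.0]
force: [0.5, 0.3, 0.4]
opening: 0.996
grasp_force: 0.0
```

Call:
{"method": "arm_command", "body": {
  "moves": [
    [0, 0, -0.25, 0, 0, 0, 0],
    [0, 0, -0.5, 0, 0, 0, 0],
    [0, 0, -0.75, 0, 0, 0, 0],
    [0, 0, -1, 0, 0, 0, 0],
    [0, 0, -1, 0, 0, 0, 0]
  ]
}}

```text
time: 16.8
position: [0.5142, -0.2706, 0.274]
orientation: [-0.0, 0.197, 0.98, -0.0]
force: [-0.3, 0.4, -0.0]
opening: 0.996
grasp_force: 0.0
```

Call:
{"method": "arm_command", "body": {
  "moves": [
    [0, 0, -0.2, 0, 0, -0.2, 0],
    [0, 0, -0.4, 0, 0, -0.4, 0],
    [0, 0, -0.4, 0, 0, -0.6, 0],
    [0, 0, -0.4, 0, 0, -0.65, 0],
    [0, 0, -0.4, 0, 0, -0.65, 0]
  ]
}}

```text
time: 17.3
position: [0.5137, -0.2702, 0.1956]
orientation: [-0.001, 0.293, 0.956, 0.0]
force: [0.1, -1.1, 0.1]
opening: 0.999
grasp_force: 0.0
```

```bash
python3 o.py; python3 - <<'E'
from h import *
T,s=wpose();im=arm.get_image("wrist");cv2.imwrite("pics/w10.png",im["color"])
sd=arm.get_image("side");sc=arm.get_image("scene");cv2.imwrite("pics/side1.png",sd["color"])
print("toolx",np.degrees(np.arctan2(T[1,0],T[0,0])))
def sp(c,l):
    q=arm.spot_point(c,l);return q[0]["location"] if q else None
for l in("tin_handle","front_stops","wheel_hub","tin_center","press_foot"):
    r=[]
    for c,f in(("wrist",lambda p:wray(im,T,p)),("side",lambda p:ray(sd,p)),("scene",lambda p:ray(sc,p))):
        p=sp(c,l)
        if p is not None: r.append(f(p));print(l,c,np.round(p), (r[-1][0]+r[-1][1]*(.062-r[-1][0][2])/r[-1][1][2]).round(4) if l=="tin_handle" else "")
    if len(r)>1:print("  ",meet(r)[0].round(4),round(meet(r)[1],4))
E
```

```text
yaw [-9.190e-01 -3.002e+00 -1.000e-03] [-0.84  0.41  1.  ] [ 0.5137 -0.2702  0.1956] [ 0.1 -1.1  0.1] [ 0.03 -0.04  0.01]
toolx 145.97270063239435
tin_handle wrist [202. 320.] [ 0.5174 -0.2739  0.062 ]
tin_handle side [256. 280.] [ 0.5212 -0.2765  0.062 ]
tin_handle scene [206. 384.] [ 0.5194 -0.2675  0.062 ]
   [ 0.5201 -0.273   0.0575] 0.004
front_stops wrist [148. 320.] 
front_stops side [250. 273.] 
front_stops scene [235. 385.] 
   [ 0.4782 -0.2494  0.0142] 0.001
wheel_hub side [258. 290.] 
wheel_hub scene [141. 393.] 
   [ 0.5929 -0.3243  0.1812] 0.0013
tin_center wrist [281. 320.] 
tin_center side [292. 292.] 
tin_center scene [184. 388.] 
   [ 0.5937 -0.3267  0.0468] 0.0033
press_foot wrist [297. 324.] 
press_foot side [287. 297.] 
press_foot scene [175. 387.] 
   [ 0.6028 -0.3251  0.0695] 0.0022
```

View pics/w10.png

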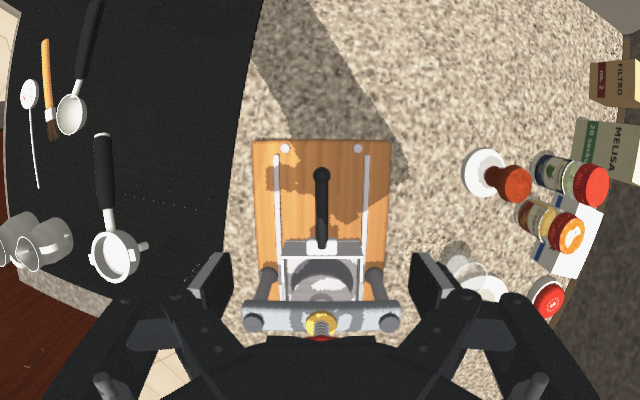

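The wrist view is aligned with the press. The handle bar runs down col 321 from the ball (row 174) to row 245, the stop pins are at (148, 285) and (148, 358), and the foot is clear above the tin. I'll descend onto the bar.

Call:
{"method": "arm_command", "body": {
  "moves": [
    [0, 0, 0, 0.01, -0.01, -0.15, 0],
    [0, 0, 0, 0.035, -0.023, -0.35, 0],
    [0, 0, 0, 0.035, -0.023, -0.55, 0],
    [0, 0, 0, 0.035, -0.023, -0.7, 0],
    [0, 0, 0, 0.035, -0.023, -0.76, 0],
    [0, 0, 0, 0.035, -0.023, -0.76, 0]
  ]
}}

```text
time: 18.8
position: [0.5176, -0.2727, 0.1042]
orientation: [-0.001, 0.294, 0.956, 0.0]
force: [0.1, -0.6, 0.1]
opening: 1.001
grasp_force: 0.0
```

Call:
{"method": "arm_command", "body": {
  "moves": [
    [0, 0, 0, 0, 0, -0.12, 0],
    [0, 0, 0, 0, 0, -0.25, 0],
    [0, 0, 0, 0, 0, -0.38, 0],
    [0, 0, 0, 0, 0, -0.47, 0],
    [0, 0, 0, 0, 0, -0.5, 0],
    [0, 0, 0, 0, 0, -0.5, 0]
  ]
}}

```text
time: 19.4
position: [0.5179, -0.2728, 0.0447]
orientation: [-0.001, 0.294, 0.956, 0.0]
force: [0.3, -0.1, 0.7]
opening: 0.999
grasp_force: 0.0
```

Call:
{"method": "arm_command", "body": {
  "moves": [
    [0, 0, 0, 0, 0, 0, 0.4],
    [0, 0, 0, 0, 0, 0, 0.6],
    [0, 0, 0, 0, 0, 0, 0.8],
    [0, 0, 0, 0, 0, 0, 1],
    [0, 0, 0, 0, 0, 0, 1],
    [0, 0, 0, 0, 0, 0, 1],
    [0, 0, 0, 0, 0, 0, 1],
    [0, 0, 0, 0, 0, 0, 1]
  ],
  "squeeze": 25
}}

```text
time: 20.2
position: [0.5185, -0.2729, 0.0457]
orientation: [0.0, 0.294, 0.956, 0.0]
force: [-0.3, 0.7, 2.8]
opening: 0.134
grasp_force: 28.6
```

```bash
python3 o.py; python3 - <<'E'
from h import *
im=arm.get_image("wrist");cv2.imwrite("pics/w11.png",im["color"])
E
```

```text
yaw [0.923 3.002 0.   ] [-0.71  0.6   0.86] [ 0.5185 -0.2729  0.0457] [-0.3  0.7  2.8] [ 0.14 -0.03  0.04]
```

View pics/w11.png

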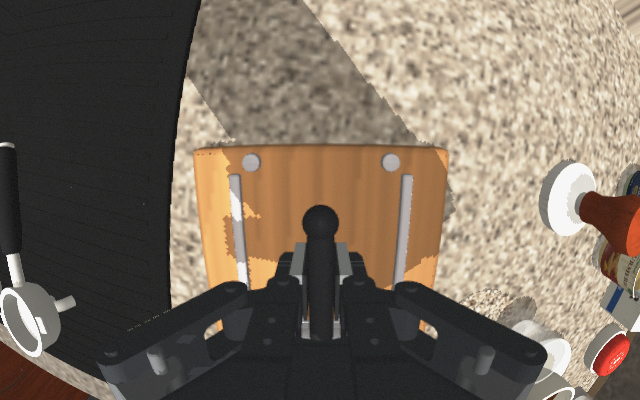

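The bar is held between the pads with the ball in front at (row 223, col 321), and both stop pins are ahead. I'll draw the tin out.

Call:
{"method": "arm_command", "body": {
  "moves": [
    [0, 0, 0, -0.04, 0.027, 0, 1],
    [0, 0, 0, -0.1, 0.067, 0, 1],
    [0, 0, 0, -0.17, 0.115, 0, 1],
    [0, 0, 0, -0.25, 0.168, 0, 1],
    [0, 0, 0, -0.33, 0.222, 0, 1],
    [0, 0, 0, -0.41, 0.276, 0, 1],
    [0, 0, 0, -0.49, 0.33, 0, 1],
    [0, 0, 0, -0.55, 0.371, 0, 1],
    [0, 0, 0, -0.59, 0.398, 0, 1],
    [0, 0, 0, -0.59, 0.398, 0, 1]
  ]
}}

```text
time: 21.25
position: [0.4461, -0.2244, 0.0454]
orientation: [-0.001, 0.294, 0.956, -0.0]
force: [-2.8, 1.4, 7.3]
opening: 0.134
grasp_force: 29.2
```

```bash
python3 o.py
```

```text
yaw [-0.922 -3.001  0.   ] [-0.73  0.59  0.79] [ 0.4461 -0.2244  0.0454] [-2.8  1.4  7.3] [ 0.28  0.33 -0.01]
```

Call:
{"method": "arm_command", "body": {
  "moves": [
    [0, 0, 0, -0.015, 0.01, 0, 1],
    [0, 0, 0, -0.03, 0.02, 0, 1],
    [0, 0, 0, -0.045, 0.03, 0, 1],
    [0, 0, 0, -0.045, 0.03, 0, 1]
  ]
}}

```text
time: 21.65
position: [0.442, -0.2216, 0.0454]
orientation: [-0.0, 0.294, 0.956, 0.0]
force: [2.1, -1.2, 2.5]
opening: 0.133
grasp_force: 28.6
```

```bash
python3 o.py
```

```text
yaw [-0.924 -3.003 -0.   ] [-0.74  0.59  0.78] [ 0.442  -0.2216  0.0454] [ 2.1 -1.2  2.5] [-0.35 -0.58  0.04]
```

Call:
{"method": "arm_command", "body": {
  "moves": [
    [0, 0, 0, -0.01, 0.007, 0, 1],
    [0, 0, 0, -0.021, 0.014, 0, 1],
    [0, 0, 0, -0.021, 0.014, 0, 1]
  ]
}}

```text
time: 21.95
position: [0.4407, -0.2205, 0.0456]
orientation: [0.001, 0.294, 0.956, 0.0]
force: [7.4, -3.0, -1.7]
opening: 0.132
grasp_force: 28.0
```

Call:
{"method": "arm_command", "body": {
  "moves": [
    [0, 0, 0, -0.01, 0.007, 0, 1],
    [0, 0, 0, -0.021, 0.014, 0, 1],
    [0, 0, 0, -0.021, 0.014, 0, 1]
  ]
}}

```text
time: 22.25
position: [0.4407, -0.2204, 0.0459]
orientation: [0.004, 0.294, 0.956, 0.0]
force: [13.9, -8.6, -10.3]
opening: 0.136
grasp_force: 26.8
```

```bash
python3 o.py
```

```text
yaw [9.230e-01 2.995e+00 1.000e-03] [-0.74  0.59  0.78] [ 0.4407 -0.2204  0.0459] [ 13.9  -8.6 -10.3] [-1.68 -2.73  0.05]
```

Call:
{"method": "arm_command", "body": {
  "moves": [
    [0, 0, 0, 0.01, -0.007, 0, 1],
    [0, 0, 0, 0.02, -0.013, 0, 1],
    [0, 0, 0, 0.02, -0.013, 0, 1]
  ]
}}

```text
time: 22.55
position: [0.4406, -0.2205, 0.0456]
orientation: [0.001, 0.294, 0.956, 0.0]
force: [7.2, -4.0, -1.0]
opening: 0.135
grasp_force: 28.1
```

```bash
python3 o.py
```

```text
yaw [0.923 3.    0.   ] [-0.74  0.59  0.78] [ 0.4406 -0.2205  0.0456] [ 7.2 -4.  -1. ] [-0.8  -1.28 -0.  ]
```

Call:
{"method": "arm_command", "body": {
  "moves": [
    [0, 0, 0, 0.008, -0.005, 0, 1],
    [0, 0, 0, 0.008, -0.005, 0, 0.7],
    [0, 0, 0, 0.008, -0.005, 0, 0.4],
    [0, 0, 0, 0.008, -0.005, 0, 0.2],
    [0, 0, 0, 0.008, -0.005, 0, 0],
    [0, 0, 0, 0.008, -0.005, 0, 0],
    [0, 0, 0, 0.008, -0.005, 0, 0],
    [0, 0, 0, 0.008, -0.005, 0.1, 0],
    [0, 0, 0, 0.008, -0.005, 0.35, 0],
    [0, 0, 0, 0.008, -0.005, 0.7, 0],
    [0, 0, 0, 0.008, -0.005, 1, 0],
    [0, 0, 0, 0.008, -0.005, 1, 0]
  ]
}}

```text
time: 23.75
position: [0.4435, -0.2211, 0.1706]
orientation: [0.004, 0.294, 0.956, -0.001]
force: [0.5, 0.3, -0.1]
opening: 0.999
grasp_force: 0.0
```

Call:
{"method": "arm_command", "body": {
  "moves": [
    [0, 0, 0, -0.1, -0.1, 0.3, 0],
    [0, 0, 0, -0.2, -0.3, 0.6, 0],
    [0, 0, 0, -0.2, -0.6, 0.9, 0],
    [0, 0, 0, -0.2, -0.7, 0.9, 0],
    [0, 0, 0, -0.2, -0.7, 0.9, 0]
  ]
}}

```text
time: 24.25
position: [0.4159, -0.3066, 0.2736]
orientation: [0.0, 0.296, 0.955, -0.0]
force: [-0.0, 0.2, -0.8]
opening: 0.996
grasp_force: 0.0
```

```bash
python3 o.py; python3 - <<'E'
from h import *
T,s=wpose();im=arm.get_image("wrist");sd=arm.get_image("side");sc=arm.get_image("scene")
for n,i in(("wr",im),("sd",sd),("sc",sc)):cv2.imwrite(f"pics/end_{n}.png",i["color"])
cv2.imwrite("pics/end.png",np.hstack([cv2.resize(sd["color"][190:350,220:390],(400,376)),cv2.resize(sc["color"][120:280,270:440],(400,376))]))
for l in("tin_center","tin_handle","wheel_hub","front_stops","tamper_mid","glass_mid"):
    r=[]
    for c,f in(("wrist",lambda p:wray(im,T,p)),("side",lambda p:ray(sd,p)),("scene",lambda p:ray(sc,p))):
        q=arm.spot_point(c,l)
        if q and q[0]["p"]>.5:r.append(f(q[0]["location"]))
    if len(r)>1:print(l,len(r),meet(r)[0].round(4),round(meet(r)[1],4))
E
```

```text
yaw [ 9.29e-01  3.00e+00 -1.00e-03] [-0.91  0.25  1.25] [ 0.4159 -0.3066  0.2736] [-0.   0.2 -0.8] [0.01 0.04 0.  ]
tin_center 3 [ 0.5135 -0.2727  0.0484] 0.0032
tin_handle 3 [ 0.4424 -0.2195  0.0568] 0.0035
wheel_hub 3 [ 0.5954 -0.3264  0.1784] 0.0035
front_stops 3 [ 0.4774 -0.2484  0.02  ] 0.0051
tamper_mid 3 [ 0.6074 -0.103   0.0496] 0.0019
glass_mid 3 [ 0.6917 -0.1857  0.025 ] 0.0026
```

View pics/end.png

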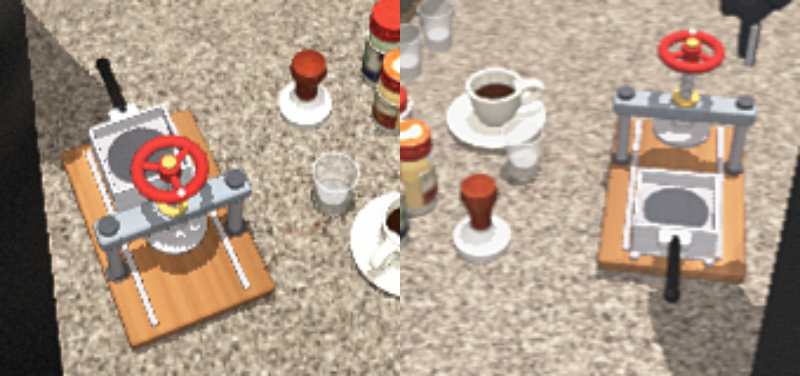

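View pics/end_wr.png

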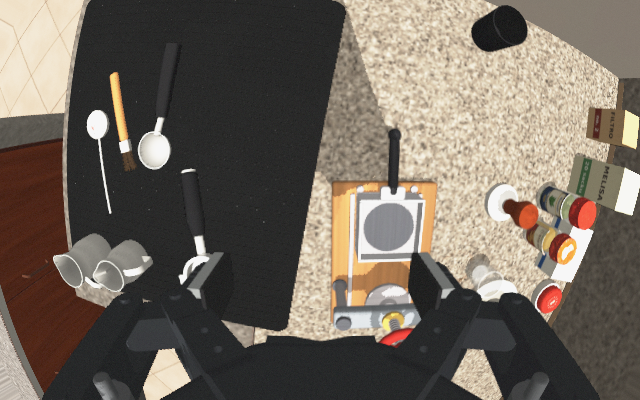

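The end views show the tin flat against both pins, the handle overhanging the front, the foot and wheel raised, and the tamper, glass and cup where they were.

```bash
python3 -c "
from workcell import arm
print(arm.job_done())"
```

```text
the job is handed in; nothing more can be done
None
```

The job is handed in at about 24 s of the 72 s: the press is wound up to its stop, the tin is drawn out flat against both front stops and released, and the tamper, glass and dosing cup were not touched.

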